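Hold the belt sander's tensioner back for a belt change

ROBOT

A 7-joint arm with a two-finger parallel gripper is mounted at the origin on the work surface. World frame = base frame: x ahead of the robot, y to its left, z up, the work surface at z = 0. Lengths are in m, angles in rad, forces in N, time in s.
With the tool pointing down it reaches from about 0.4 to 0.85 m from the base axis. Payload 4.5 kg.
Tool frame: the origin (TCP) lies midway between the tips of the shut fingers; the grasp point (between the pads) lies behind it (r.grip_point_offset is the z of the grasp point in the tool frame, in m); z points along the fingers, y is the line along which they close (so a half turn about z gives the same grasp; the last joint's range is limited). The gripper opens to 88 mm and grips with 3 to 60 N. Pads are 18 mm wide; open, the fingers measure 123 mm over their backs; the gripper's body (75 mm by 187 mm) begins 45 mm behind the grasp point.
Start: joints at [-1.25, 0.689, -0.195, 1.565, 0.157, 0.902, -0.215], TCP at [0.177, 0.6, 0.239] pointing down, gripper open.
Joint ranges: [-3.01, 3.01], [-0.46, 2.08], [-1.47, 1.51], [0.13, 2.56], [-1, 4.14], [0.04, 2.09], [-2.66, 2.66]. Speed limits (rad/s): [2.57, 2.57, 3.14, 3.14, 3.14, 3.14, 3.14].

INTERFACE

Orientations are given as a unit quaternion [x, y, z, w].
In Python, from plant import r, optics, workorder gives the robot as it stands.
- The arm moves only by the shell command python3 -m creep 'ROWS' [FORCE]. ROWS is JSON, a list of rows, each an object of numbers: "grip": the gripper command: -1 is shut, 1 is fully open, values between are in proportion; "tx", "ty", "tz": the shift along the tool's x, y, z in cm; "spin": the turn about the tool's z in degrees. In form: [{"grip": .., "tx": .., "ty": .., "tz": .., "spin": ..}, ...]. A call has 1 to 8 rows; each row shifts and turns the commanded pose from where the row before left it, along the tool's axes as they then stand; what a row does not reach is not made up. A row lasts 1/12 s, in which the tool goes at most 41.7 mm and 7.16 degrees, less where a joint would pass 70% of its speed; a pose out of reach is approached as far as the arm can. A call with a gripper value outside its range is refused whole. The fingers move at their own pace and stop on an object; FORCE is the grip in N (left out, the last holds). Time passes only in rows, so rows that do not move let the fingers close. It gives the time, the measured TCP pose, the force, the opening and the grip force at its end, in the units of the state.
- r.get_state(): the state, without advancing time (a new reading comes with each control period).
- optics.snapshot(name): name is "scene" or "top" or "wrist"; returns (picture, depth): 420x560x3 uint8, red, green, blue; 420x560 float32, m along the optical axis (not along the pixel's ray), 0 where there is no reading.
- optics.get_calibration(name): a dict with "fx", "fy", "cx", "cy" (pixels), "extrinsics" (4x4, takes a point from world to camera coordinates). Camera axes: x right, y down, z forward; pixel columns grow to the right and rows downward; lengths in m; the calibration is good to about 2 mm. The wrist camera is an equidistant fisheye: a pixel r from the principal point sees the ray r / f radians off the axis. A picture is of the moment at which its call begins: read the wrist's pose just before it. get_calibration takes no time and is no camera call; for the wrist camera it gives the pose at the moment of the call.
- workorder.finish_job(): hands the job in; it is judged then, once.
The state is a dict: "clock": time; "q": joint angles; "qd": joint speeds; "joint_torque": joint torques, N m; "tool_pos": TCP position; "eef_rot": TCP orientation; "contact_force": force on the tool from outside, world axes, zero at the start; "moment": the same for the moment, N m; "opening": opening from 0.0 (shut) to 1.0 (fully open); "finger_force": force on a finger pad.
Only numpy, scipy, OpenCV 4.12 (cv2) and the standard library are available. Lean on these libraries where they do the work, as an engineer would, in place of code of your own. Each camera call takes 0.05 s, during which the arm holds its last target. There are 200 camera calls.

TASK

The worn belt is already off the bench belt sander. First set its tracking lever to the centre line of its quadrant; then draw the sprung tension handle straight out until the pointer on top of the housing stands at the long belt-change line, and keep holding it there so that the new belt can be slipped on: finish while still holding the handle, with the pointer steady at the line. Leave the collar, loupe and screwdriver on the bench where they lie.

Things in the scene. Friction and masses are not known exactly. Their poses are not given: they have to be found in the camera images.
- sander: Bench belt sander, fixed. Origin: on the bench, mid-machine; z up, y along the belt from idler roller end to draw handle end, x from the overhung rollers to the motor side. Yaw -0.35 to 0.35 rad. White spine casting x 10..46, y -120..135 mm, 118 high; rollers and platen x -50..5 mm, under 112 high; motor with yellow caps x 46..153, y 43..117 mm, 122 high; base plate x -60..110, y -150..130 mm.
- tracking_lever (a joint): Angle of the tracking lever about its upright pivot, rad. 0: square to the casting, along the sander's +x over the quadrant's long centre line; positive is anticlockwise from above (knob towards the motor). Stops at -0.85 and 0.85. It stays where it is left (friction 0.08 Nm). It starts 0.3 to 0.75 rad to the motor's side.
- lever_pivot (a point): Foot of the tracking lever's pivot, on top of the casting near its idler end, 123 mm above the bench (sander frame 27.5, -85, 123 mm). The graduated aluminium quadrant plate (84 x 112 mm, top at 123 mm) reaches 76 mm from it towards +x; its long line is the centre.
- lever_knob (a point): Middle of the tracking lever's grip: an upright black knob 24 mm in diameter, 85 mm from the pivot on a flat steel arm, 133 to 171 mm above the bench (this point at 154 mm). Can be taken from above at any yaw.
- draw_rod (a joint): How far the draw rod (with idler roller, pointer and D handle) is drawn out along the sander's +y, m. 0: home, held there by the tension spring; 0.030: pointer at the belt-change line; 0.045: stop. The spring pulls home with 6 N at 0, rising 250 N/m (13.5 N at the line); let go, it runs home.
- pull_handle: Dark D handle on the draw rod's end, axes as the sander's. Origin: middle of its crossbar, a round level grip 16 mm thick, 84 mm long along x, 65 mm above the bench; home at (27.5, 225, 65) mm in the sander's frame. Side arms 10 mm thick lead to a yoke plate; 38 mm is open between plate and bar; casting end 90 mm behind the bar. Take it from above, a finger each side of the bar.
- pointer (a point): Tip line of the dark steel pointer that stands out of the slot in the tension scale on top of the casting, 125 mm above the bench; moves with the draw rod.
- belt_line (a point): Middle of the long belt-change line on the aluminium tension scale (fixed on the casting's top, 120 mm above the bench). The shorter lines are 10 mm apart; the line is 30 mm from the pointer's home along the sander's +y.
- pipe_collar: Bystander: grey plastic pipe collar, 52 mm outside diameter, 30 mm high, on the bench. Origin: centre of its underside.
- loupe: Bystander: round black loupe, 64 mm in diameter, 20 mm high, on the bench. Origin: centre of its underside.
- screwdriver: Bystander: screwdriver 170 mm long with a grey handle, lying on the bench along its x. Origin: on its underside.

How it is judged:
By the outcome, as a careful person would: the job done as asked, in the order asked, and still so for the second after the job is handed in, while the arm keeps its last pose, push and grip.
It also fails if it takes over 42 s, if anything falls off the work surface, if the arm or the gripper's body presses on something with over 40 N, if the wrist force passes 120 N, or if a joint passes its speed limit or range.

## Working session

There is one attempt and no reset: what is moved stays moved. The work goes in short steps, Python scripts to look and compute and a shell command to move; the robot and the scene stay as the last step left them, time stands still between calls to the robot, and variables do not carry over. Pictures are saved under pics/ and viewed, at most 10 in all, crops included, and the job is handed in when it is done.

```bash
mkdir -p pics; ls; python3 - <<'E'
from plant import r, optics
import cv2,numpy as np
s=r.get_state();print(s['tool_pos'],s['eef_rot'],s['clock'],r.grip_point_offset)
for n in('top','scene'):
    p,d=optics.snapshot(n);cv2.imwrite(f'pics/{n}0.png',p[:,:,::-1]);np.save(f'pics/{n}0.npy',d)
    c=optics.get_calibration(n);print(n,c)
E
```

```text
pics
[0.17669701 0.59886074 0.23791196] [ 1.42897152e-01  9.89737128e-01 -9.04551499e-04 -5.21494018e-05] 0.0 -0.0187
top {'fx': 526.6450559628194, 'fy': 526.6450559628194, 'cx': 286.46466117324496, 'cy': 207.73861518071345, 'extrinsics': array([[-0.0136922 , -0.99975583,  0.01734348, -0.02960253],
       [-0.98562992,  0.01057412, -0.16858781,  0.62427934],
       [ 0.16836325, -0.01940259, -0.98553405,  1.24207644],
       [ 0.        ,  0.        ,  0.        ,  1.        ]])}
scene {'fx': 427.8157001126252, 'fy': 427.8157001126252, 'cx': 282.39228928103296, 'cy': 211.94537714108557, 'extrinsics': array([[-0.87381381,  0.48621767,  0.00646623,  0.54276688],
       [ 0.27254917,  0.50074215, -0.82156816, -0.08602712],
       [-0.40269887, -0.71613524, -0.57007363,  1.18716022],
       [ 0.        ,  0.        ,  0.        ,  1.        ]])}
```

View pics/top0.png

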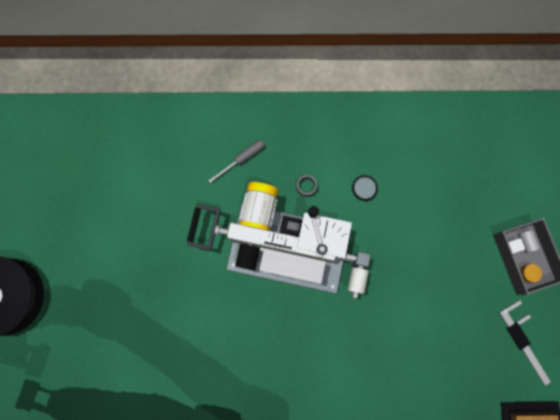

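View pics/scene0.png

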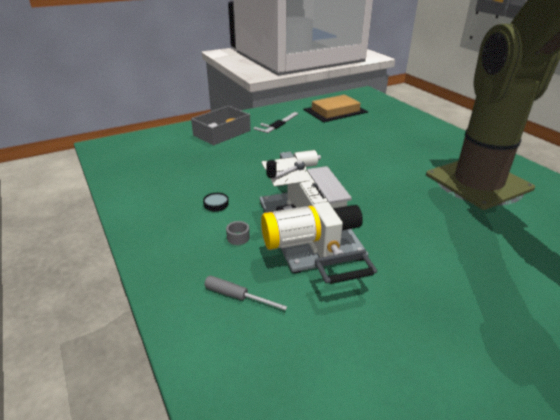

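The top view shows the handle at about (203,228), the pivot at (321,249) and the knob at (313,212). Next I'll enlarge it.

```bash
python3 - <<'E'
import cv2
p=cv2.imread('pics/top0.png')[165:305,180:380]
cv2.imwrite('pics/top0c.png',cv2.resize(p,None,fx=4,fy=4,interpolation=cv2.INTER_CUBIC))
E
```

```text
(no output)
```

View pics/top0c.png

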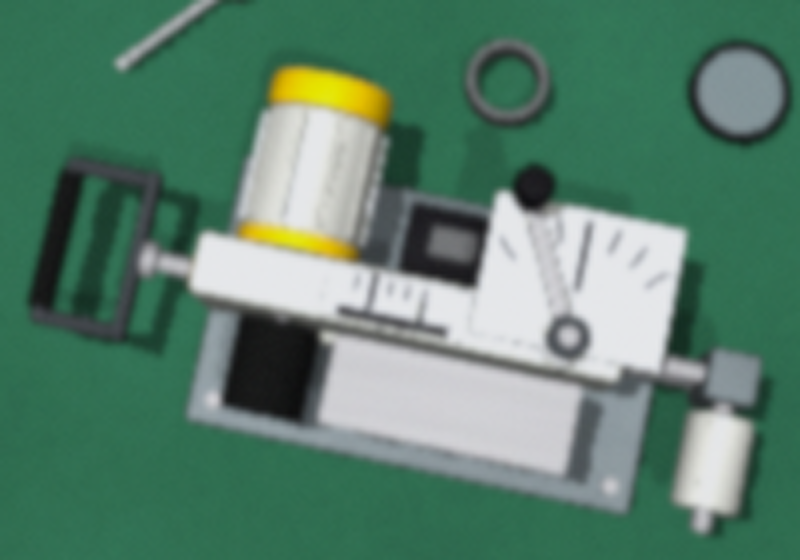

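The enlarged crop gives the pivot ring at (568,337), the knob top at (535,183), the bar centre at (57,240) and the belt line at (374,292). The pointer is near (424,305).

```bash
cat > h.py <<'E'
import numpy as np
from plant import r, optics
from scipy.spatial.transform import Rotation as R
def w(name,u,v,z):
    "world point of pixel at height z"
    c=optics.get_calibration(name);E=c['extrinsics'];Rm=E[:3,:3];o=-Rm.T@E[:3,3]
    d=Rm.T@np.array([(u-c['cx'])/c['fx'],(v-c['cy'])/c['fy'],1]);return o+d*(z-o[2])/d[2]
def tool():
    s=r.get_state();return np.array(s['tool_pos']),R.from_quat(s['eef_rot'])
def go(target,yaw=None):
    "tool-axis shift in cm to target TCP and spin deg so that tool y lies along world angle yaw"
    p,q=tool();d=q.inv().apply(np.array(target)-p)*100
    sp=None
    if yaw is not None:
        v=q.inv().apply([np.cos(yaw),np.sin(yaw),0]);sp=(np.degrees(np.arctan2(-v[0],v[1]))+90)%180-90
    print('TCP',p.round(4),'shift cm',d.round(2),'spin',sp)
E
python3 - <<'E'
from h import *
d=np.load('pics/top0.npy')
c=optics.get_calibration('top');E=c['extrinsics']
f=lambda x,y:((x+.5)/4-.5+180,(y+.5)/4-.5+165)
for n,x,y,z in [('pivot',568,337,.14),('knob',535,183,.171),('bar',57,240,.073),('barA',73,167,.073),('barB',41,313,.073),('line',374,292,.12),('ptr',424,305,.125),('plateA',190,418,.01),('plateB',627,510,.01)]:
    u,v=f(x,y);D=d[int(round(v)),int(round(u))]
    pc=np.array([(u-c['cx'])/c['fx']*D,(v-c['cy'])/c['fy']*D,D]);print(n,w('top',u,v,z).round(4),'depth:',(E[:3,:3].T@(pc-E[:3,3])).round(4))
p,q=tool();print(q.as_matrix().round(3))
E
```

```text
pivot [ 0.5137 -0.1139  0.14  ] depth: [ 0.5136 -0.1137  0.1414]
knob [ 0.5971 -0.0949  0.171 ] depth: [ 0.597  -0.0949  0.1719]
bar [0.5818 0.1861 0.073 ] depth: [0.5824 0.1868 0.0685]
barA [0.6261 0.1771 0.073 ] depth: [0.6272 0.178  0.0671]
barB [0.5379 0.1949 0.073 ] depth: [0.538  0.195  0.0723]
line [ 0.5428 -0.0042  0.12  ] depth: [ 0.5425 -0.0042  0.1231]
ptr [ 0.5344 -0.0328  0.125 ] depth: [ 0.535  -0.0329  0.1199]
plateA [0.4779 0.1117 0.01  ] depth: [0.4772 0.1105 0.0232]
plateB [ 0.4177 -0.1589  0.01  ] depth: [ 0.4176 -0.1581  0.0172]
[[-0.959  0.283 -0.   ]
 [ 0.283  0.959 -0.002]
 [-0.    -0.002 -1.   ]]
```

```bash
python3 - <<'E'
from h import *
go([.597,-.095,.235],1.795)
E
```

```text
TCP [0.1767 0.5989 0.238 ] shift cm [-59.94 -54.67   0.4 ] spin -29.27625735059962
```

```bash
M='python3 -m creep'
python3 -m creep '[{"grip":1,"tx":-2.5,"ty":-2.3,"tz":0},{"grip":1,"tx":-2.9,"ty":-2.6,"tz":0},{"grip":1,"tx":-2.9,"ty":-2.6,"tz":0},{"grip":1,"tx":-2.9,"ty":-2.6,"tz":0},{"grip":1,"tx":-2.9,"ty":-2.6,"tz":0},{"grip":1,"tx":-2.9,"ty":-2.6,"tz":0},{"grip":1,"tx":-2.9,"ty":-2.6,"tz":0},{"grip":1,"tx":-2.9,"ty":-2.6,"tz":0}]'
python3 -m creep '[{"grip":1,"tx":-2.9,"ty":-2.6,"tz":0},{"grip":1,"tx":-2.9,"ty":-2.6,"tz":0},{"grip":1,"tx":-2.9,"ty":-2.6,"tz":0},{"grip":1,"tx":-2.9,"ty":-2.6,"tz":0},{"grip":1,"tx":-2.9,"ty":-2.6,"tz":0},{"grip":1,"tx":-2.9,"ty":-2.6,"tz":0},{"grip":1,"tx":-2.9,"ty":-2.6,"tz":0},{"grip":1,"tx":-2.9,"ty":-2.6,"tz":0}]'
python3 - <<'E'
from h import *
go([.597,-.095,.235],1.795)
E
```

```text
TCP [0.1767 0.5989 0.238 ] shift cm [-59.94 -54.67   0.4 ] spin -29.27625735059962$[0]: bad value
$[0]: bad value
```

The rows were refused, probably because every key has to be given, so I'll add "spin".

```bash
python3 -m creep '[{"grip":1,"tx":-2.5,"ty":-2.3,"tz":0,"spin":0},{"grip":1,"tx":-2.9,"ty":-2.6,"tz":0,"spin":0},{"grip":1,"tx":-2.9,"ty":-2.6,"tz":0,"spin":0},{"grip":1,"tx":-2.9,"ty":-2.6,"tz":0,"spin":0},{"grip":1,"tx":-2.9,"ty":-2.6,"tz":0,"spin":0},{"grip":1,"tx":-2.9,"ty":-2.6,"tz":0,"spin":0},{"grip":1,"tx":-2.9,"ty":-2.6,"tz":0,"spin":0},{"grip":1,"tx":-2.9,"ty":-2.6,"tz":0,"spin":0}]' 
python3 - <<'E'
from h import *
go([.597,-.095,.235],1.795)
E
```

```text
clock: 0.77
tool_pos: [0.338, 0.3365, 0.2386]
eef_rot: [0.143, 0.99, -0.0, -0.0]
contact_force: [0.5, -0.1, 0.4]
opening: 0.998
finger_force: 0.0
TCP [0.338  0.3365 0.2386] shift cm [-37.04 -34.07   0.37] spin -29.259623099240272
```

```bash
python3 -m creep '[{"grip":1,"tx":-2.9,"ty":-2.6,"tz":0,"spin":0},{"grip":1,"tx":-2.9,"ty":-2.6,"tz":0,"spin":0},{"grip":1,"tx":-2.9,"ty":-2.6,"tz":0,"spin":0},{"grip":1,"tx":-2.9,"ty":-2.6,"tz":0,"spin":0},{"grip":1,"tx":-2.9,"ty":-2.6,"tz":0,"spin":0},{"grip":1,"tx":-2.9,"ty":-2.6,"tz":0,"spin":0},{"grip":1,"tx":-2.9,"ty":-2.6,"tz":0,"spin":0},{"grip":1,"tx":-2.9,"ty":-2.6,"tz":0,"spin":0}]'
python3 -m creep '[{"grip":1,"tx":-2.9,"ty":-2.6,"tz":0,"spin":0},{"grip":1,"tx":-2.9,"ty":-2.6,"tz":0,"spin":0},{"grip":0.2,"tx":-2.5,"ty":-2.4,"tz":0,"spin":0},{"grip":0.2,"tx":0,"ty":0,"tz":0,"spin":-6},{"grip":0.2,"tx":0,"ty":0,"tz":0,"spin":-6},{"grip":0.2,"tx":0,"ty":0,"tz":0,"spin":-6},{"grip":0.2,"tx":0,"ty":0,"tz":0,"spin":-6},{"grip":0.2,"tx":0,"ty":0,"tz":0,"spin":-5}]'
python3 - <<'E'
from h import *
import cv2
go([.597,-.095,.142],1.795)
c=optics.get_calibration('wrist');p,d=optics.snapshot('wrist');cv2.imwrite('pics/w1.png',p[:,:,::-1]);np.savez('pics/w1.npz',d=d,E=c['extrinsics'],k=[c[a] for a in('fx','fy','cx','cy')])
E
```

```text
clock: 1.43
tool_pos: [0.5017, 0.0713, 0.2385]
eef_rot: [0.143, 0.99, -0.0, -0.0]
contact_force: [0.5, 0.3, -0.4]
opening: 1.001
finger_force: 0.0
clock: 2.1
tool_pos: [0.559, -0.0234, 0.2383]
eef_rot: [-0.112, 0.994, 0.0, -0.0]
contact_force: [0.1, 0.3, -0.3]
opening: 0.606
finger_force: 0.0
TCP [ 0.559  -0.0234  0.2383] shift cm [-2.12 -7.83  9.62] spin -0.005325006826282674
```

View pics/w1.png

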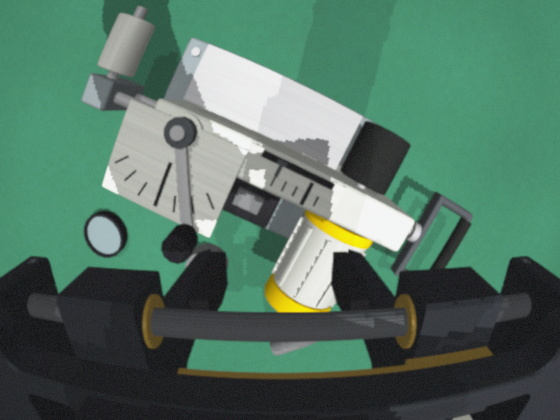

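The wrist view shows the pivot ring at (179,132), the knob top at (180,243) and the bar from (468,217) to (440,263). I'll use it for the second fix.

```bash
cat >> h.py <<'E'
def ww(f,u,v,z):
    a=np.load(f);fx,fy,cx,cy=a['k'];E=a['E'];Rm=E[:3,:3];o=-Rm.T@E[:3,3]
    x,y=(u-cx)/fx,(v-cy)/fy;t=np.hypot(x,y);d=Rm.T@np.array([x*np.sin(t)/t,y*np.sin(t)/t,np.cos(t)]);return (o+d*(z-o[2])/d[2]).round(4)
E
python3 - <<'E'
from h import *
f='pics/w1.npz'
for n,u,v,z in [('pivot',179,132,.141),('knob',180,240,.171),('centre line a',170,166,.123),('centre line b',156,205,.123),('belt line a',312,185,.12),('belt line b',303,203,.12),('barA',468,217,.073)]:print(n,ww(f,u,v,z))
E
```

```text
pivot [ 0.5131 -0.1128  0.141 ]
knob [ 0.5865 -0.0917  0.171 ]
centre line a [ 0.5449 -0.1212  0.123 ]
centre line b [ 0.5818 -0.1293  0.123 ]
belt line a [ 0.5356 -0.0008  0.12  ]
belt line b [ 0.5525 -0.0044  0.12  ]
barA [0.5369 0.1923 0.073 ]
```

```bash
python3 -m creep '[{"grip":0.2,"tx":-1.1,"ty":-3.9,"tz":0,"spin":0},{"grip":0.2,"tx":-1.0,"ty":-3.9,"tz":0,"spin":0},{"grip":0.2,"tx":0,"ty":0,"tz":0.0,"spin":0},{"grip":0.2,"tx":0,"ty":0,"tz":3,"spin":0},{"grip":0.2,"tx":0,"ty":0,"tz":3,"spin":0},{"grip":0.2,"tx":0,"ty":0,"tz":2.5,"spin":0},{"grip":0.2,"tx":0,"ty":0,"tz":1.1,"spin":0},{"grip":0.2,"tx":0,"ty":0,"tz":0,"spin":0}]'
python3 -m creep '[{"grip":-1,"tx":0,"ty":0,"tz":0,"spin":0},{"grip":-1,"tx":0,"ty":0,"tz":0,"spin":0},{"grip":-1,"tx":0,"ty":0,"tz":0,"spin":0},{"grip":-1,"tx":0,"ty":0,"tz":0,"spin":0},{"grip":-1,"tx":0,"ty":0,"tz":0,"spin":0},{"grip":-1,"tx":0,"ty":0,"tz":0,"spin":0}]' 15
python3 - <<'E'
from h import *
import cv2
p,d=optics.snapshot('top');cv2.imwrite('pics/t1.png',cv2.resize(p[190:290,270:390,::-1],None,fx=5,fy=5,interpolation=cv2.INTER_CUBIC))
# chord moves in tool frame for the arc
t,q=tool();P=np.array([.5135,-.1135])
v=t[:2]-P;print('rad',np.hypot(*v),'lever',np.arctan2(v[1],v[0])+.22)
E
```

```text
clock: 2.82
tool_pos: [0.5947, -0.0947, 0.14]
eef_rot: [-0.109, 0.994, 0.0, -0.003]
contact_force: [-0.6, -1.0, 0.4]
opening: 0.599
finger_force: 0.0
clock: 3.32
tool_pos: [0.5975, -0.0947, 0.1438]
eef_rot: [-0.109, 0.994, -0.0, 0.001]
contact_force: [-0.9, -0.1, 5.0]
opening: 0.266
finger_force: 15.0
rad 0.08607676203149796 lever 0.4394905286744615
```

```bash
python3 -m creep '[{"grip":-1,"tx":0.03,"ty":-0.74,"tz":0,"spin":5},{"grip":-1,"tx":0.03,"ty":-0.74,"tz":0,"spin":5},{"grip":-1,"tx":0.03,"ty":-0.74,"tz":0,"spin":5},{"grip":-1,"tx":0.03,"ty":-0.74,"tz":0,"spin":5},{"grip":-1,"tx":0.03,"ty":-0.74,"tz":0,"spin":5},{"grip":-1,"tx":0,"ty":0,"tz":0,"spin":0},{"grip":-1,"tx":0,"ty":0,"tz":0,"spin":0},{"grip":-1,"tx":0,"ty":0,"tz":0,"spin":0}]'
python3 - <<'E'
from h import *
t,q=tool();P=np.array([.5135,-.1135])
v=t[:2]-P;print('rad',np.hypot(*v),'lever',np.arctan2(v[1],v[0])+.22)
go([*(P+.085*np.array([np.cos(.22),-np.sin(.22)])),t[2]],1.351)
E
```

```text
clock: 4.03
tool_pos: [0.598, -0.1319, 0.1438]
eef_rot: [0.109, 0.994, -0.0, 0.001]
contact_force: [-0.1, -0.2, 5.5]
opening: 0.262
finger_force: 15.0
rad 0.08643456828456388 lever 0.006056636517783182
TCP [ 0.598  -0.1319  0.1438] shift cm [ 0.14 -0.05 -0.  ] spin 0.12653541932333212
```

```bash
python3 -m creep '[{"grip":-1,"tx":0,"ty":-0.05,"tz":0,"spin":0},{"grip":-1,"tx":0,"ty":0,"tz":0,"spin":0},{"grip":0.2,"tx":0,"ty":0,"tz":0,"spin":0},{"grip":0.2,"tx":0,"ty":0,"tz":0,"spin":0},{"grip":0.2,"tx":0,"ty":0,"tz":0,"spin":0},{"grip":0.2,"tx":0,"ty":0,"tz":-3,"spin":0},{"grip":0.2,"tx":0,"ty":0,"tz":-3,"spin":0},{"grip":0.2,"tx":0,"ty":0,"tz":-3,"spin":0}]'
python3 -m creep '[{"grip":0.2,"tx":0,"ty":3,"tz":-1,"spin":0},{"grip":0.2,"tx":0,"ty":4,"tz":0,"spin":0},{"grip":0.2,"tx":0,"ty":4,"tz":0,"spin":0},{"grip":0.2,"tx":0,"ty":0,"tz":0,"spin":0},{"grip":0.2,"tx":0,"ty":0,"tz":0,"spin":0}]'
python3 - <<'E'
from h import *
import cv2
c=optics.get_calibration('wrist');p,d=optics.snapshot('wrist');cv2.imwrite('pics/w2.png',p[:,:,::-1]);np.savez('pics/w2.npz',d=d,E=c['extrinsics'],k=[c[a] for a in('fx','fy','cx','cy')])
cv2.imwrite('pics/w2c.png',cv2.resize(p[70:270,90:290,::-1],None,fx=3,fy=3,interpolation=cv2.INTER_CUBIC))
p,d=optics.snapshot('top');cv2.imwrite('pics/t2.png',cv2.resize(p[165:305,180:380,::-1],None,fx=4,fy=4,interpolation=cv2.INTER_CUBIC))
E
```

```text
clock: 4.7
tool_pos: [0.596, -0.1318, 0.233]
eef_rot: [0.108, 0.994, 0.0, -0.001]
contact_force: [-0.6, -0.3, -0.3]
opening: 0.596
finger_force: 0.0
clock: 5.12
tool_pos: [0.6205, -0.0203, 0.2425]
eef_rot: [0.105, 0.994, 0.001, -0.0]
contact_force: [-0.3, 0.2, 0.0]
opening: 0.599
finger_force: 0.0
```

View pics/w2.png

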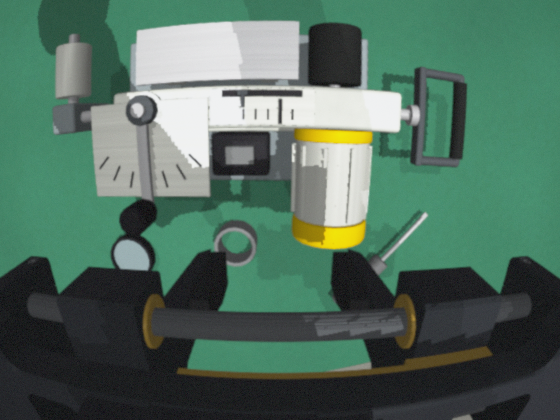

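The wrist view shows the arm from (142,110) to (149,198), lying over the long line. The bar runs from (460,82) to (460,160). I'll check the lever closely in the top view.

View pics/t2.png

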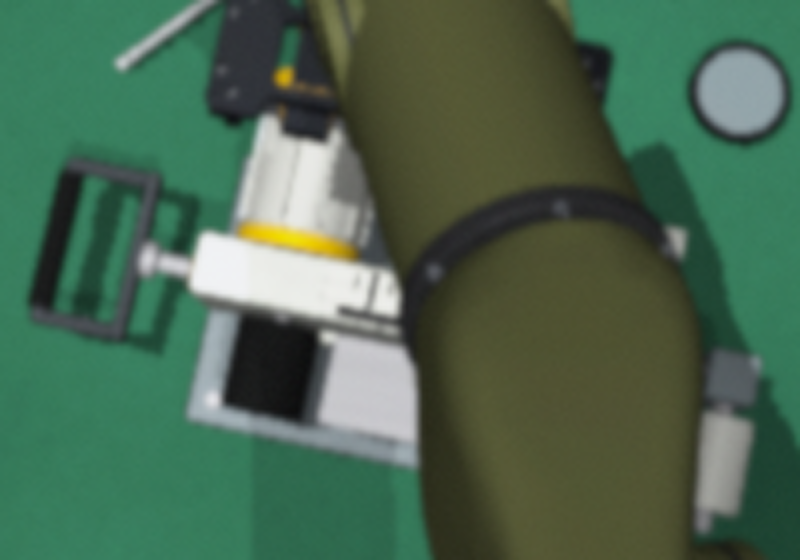

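View pics/w2c.png

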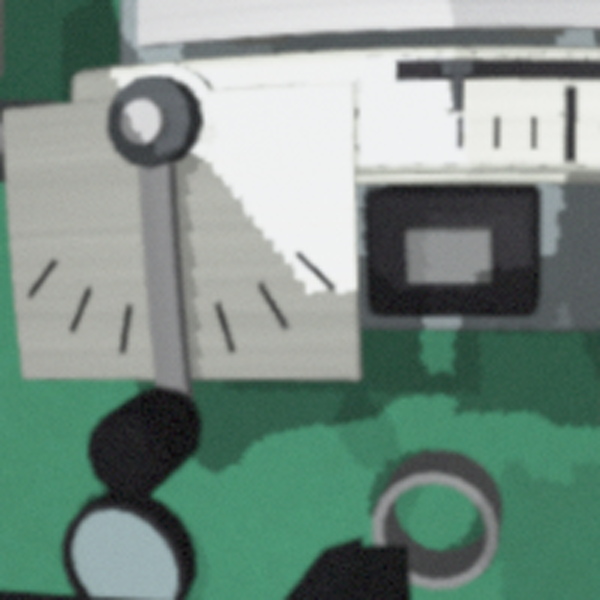

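The long line is hidden under the arm. I'll compare the arm's direction with the plate's, and measure the bar.

```bash
python3 - <<'E'
from h import *
f='pics/w2.npz'
cr=lambda x,y,z:ww(f,90+(x-1)/3,70+(y-1)/3,z)
an=lambda a,b:np.arctan2(b[1]-a[1],b[0]-a[0])
a,b=cr(157,185,.137),cr(172,370,.137);print('arm',a,b,an(a,b))
a,b=cr(570,88,.12),cr(570,160,.12);print('belt line',a,b,an(a,b))
a,b=cr(20,378,.123),cr(360,378,.123);print('plate end edge',an(a,b)-np.pi/2,(a+b)/2)
a,b=cr(355,85,.123),cr(360,378,.123);print('plate side',an(a,b))
a,b=cr(5,110,.123),cr(22,378,.123);print('plate side',an(a,b))
print('pointer',cr(458,75,.125), 'bar',ww(f,460,121,.073),ww(f,461,84,.073),ww(f,458,160,.073))
E
```

```text
arm [ 0.5323 -0.1161  0.137 ] [ 0.5831 -0.1266  0.137 ] -0.2038226925230354
belt line [ 0.534  -0.0019  0.12  ] [ 0.5535 -0.0061  0.12  ] -0.21214375300447605
plate end edge -0.22107625947114817 [ 0.58775 -0.13215  0.123  ]
plate side -0.22761725289071805
plate side -0.23624526071843738
pointer [ 0.5242 -0.0304  0.125 ] bar [0.5831 0.1849 0.073 ] [0.5436 0.1931 0.073 ] [0.6249 0.1771 0.073 ]
```

```bash
python3 - <<'E'
from h import *
go([.5843,.1935,.20],1.349)
E
```

```text
TCP [ 0.62   -0.0255  0.2422] shift cm [ 8.2  20.62  4.2 ] spin 0.25230340790417927
```

```bash
python3 -m creep '[{"grip":-0.1,"tx":1.4,"ty":3.4,"tz":0,"spin":0},{"grip":-0.1,"tx":1.4,"ty":3.4,"tz":0,"spin":0},{"grip":-0.1,"tx":1.4,"ty":3.4,"tz":0,"spin":0},{"grip":-0.1,"tx":1.4,"ty":3.4,"tz":1.0,"spin":0},{"grip":-0.1,"tx":1.3,"ty":3.5,"tz":1.6,"spin":0},{"grip":-0.1,"tx":1.3,"ty":3.5,"tz":1.6,"spin":0},{"grip":-0.1,"tx":0,"ty":0,"tz":0,"spin":0},{"grip":-0.1,"tx":0,"ty":0,"tz":0,"spin":0}]'
python3 - <<'E'
from h import *
import cv2
go([.5843,.1935,.05],1.349)
p,d=optics.snapshot('top');cv2.imwrite('pics/t3.png',cv2.resize(p[190:290,270:390,::-1],None,fx=6,fy=6,interpolation=cv2.INTER_CUBIC))
E
```

```text
clock: 5.88
tool_pos: [0.5835, 0.1953, 0.1995]
eef_rot: [0.107, 0.994, -0.0, -0.001]
contact_force: [0.3, -0.5, -0.0]
opening: 0.452
finger_force: 0.0
TCP [0.5835 0.1953 0.1995] shift cm [-0.15 -0.14 14.94] spin 0.4427563194369384
```

View pics/t3.png

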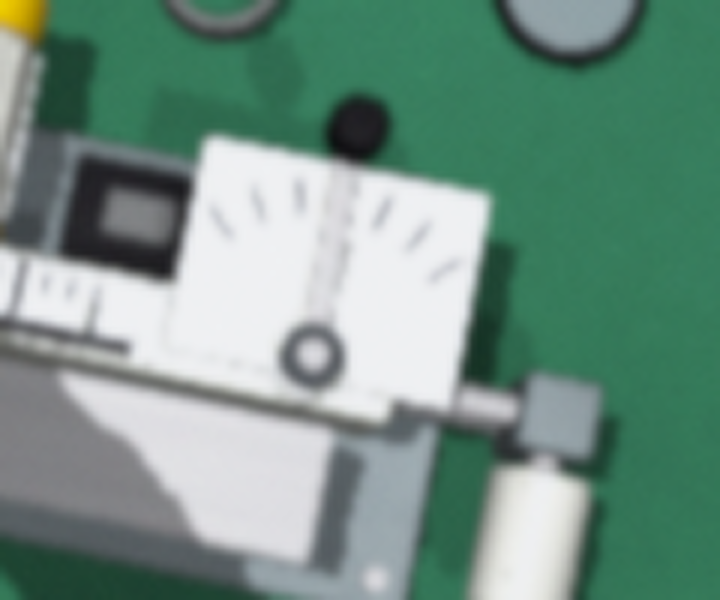

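The top view has the pivot ring at (313,355) and the knob at (359,127). The first ticks either side, (301,195) and (381,212), straddle the arm.

```bash
python3 - <<'E'
from h import *
f=lambda x,y,z:w('top',(x+.5)/6-.5+270,(y+.5)/6-.5+190,z)
P=f(313,355,.14)
for n,b in [('knob',f(359,127,.171)),('arm end',f(349,165,.137)),('mid ticks1',(f(301,195,.123)+f(381,212,.123))/2),('mid2',(f(259,203,.123)+f(419,236,.123))/2),('mid3',(f(223,223,.123)+f(444,271,.123))/2)]:
  print(n,b.round(4),np.arctan2(*(b-P)[1::-1]).round(4))
E
```

```text
knob [ 0.5959 -0.1308  0.171 ] -0.2
arm end [ 0.5868 -0.13    0.137 ] -0.2144
mid ticks1 [ 0.5739 -0.1279  0.123 ] -0.2253
mid2 [ 0.5677 -0.127   0.123 ] -0.2337
mid3 [ 0.5571 -0.1245  0.123 ] -0.2363
```

All three fixes put the lever about 0.02 rad towards the motor. There is time to spare, so I'll regrip the knob 1.6 mm further round.

```bash
python3 - <<'E'
from h import *
go([.5976,-.134,.20],1.349)
E
```

```text
TCP [0.5848 0.1927 0.2001] shift cm [ -8.31 -31.62   0.07] spin 0.229650126739827
```

```bash
python3 -m creep '[{"grip":0.2,"tx":-0.9,"ty":-3.4,"tz":-0.5,"spin":0},{"grip":0.2,"tx":-0.9,"ty":-3.4,"tz":0,"spin":0},{"grip":0.2,"tx":-0.9,"ty":-3.5,"tz":0,"spin":0},{"grip":0.2,"tx":-0.9,"ty":-3.5,"tz":0,"spin":0},{"grip":0.2,"tx":-0.9,"ty":-3.5,"tz":0,"spin":0},{"grip":0.2,"tx":-0.9,"ty":-3.5,"tz":0,"spin":0},{"grip":0.2,"tx":-0.9,"ty":-3.5,"tz":0,"spin":0},{"grip":0.2,"tx":-0.9,"ty":-3.5,"tz":0,"spin":0}]'
python3 -m creep '[{"grip":0.2,"tx":-1.1,"ty":-3.8,"tz":0,"spin":0},{"grip":0.2,"tx":0,"ty":0,"tz":0,"spin":0},{"grip":0.2,"tx":0,"ty":0,"tz":0,"spin":0},{"grip":0.2,"tx":0,"ty":0,"tz":0,"spin":0},{"grip":0.2,"tx":0,"ty":0,"tz":0,"spin":0},{"grip":0.2,"tx":0,"ty":0,"tz":0,"spin":0}]'
python3 - <<'E'
from h import *
go([.5976,-.134,.142],1.349)
E
```

```text
clock: 6.6
tool_pos: [0.5944, -0.0987, 0.2063]
eef_rot: [0.111, 0.994, -0.001, 0.0]
contact_force: [0.0, -0.7, -0.3]
opening: 0.6
finger_force: 0.0
clock: 7.1
tool_pos: [0.5978, -0.1309, 0.206]
eef_rot: [0.107, 0.994, 0.0, 0.0]
contact_force: [-0.2, -0.4, -0.6]
opening: 0.6
finger_force: 0.0
TCP [ 0.5978 -0.1309  0.206 ] shift cm [-0.05 -0.31  6.4 ] spin 0.3758281977618907
```

```bash
python3 -m creep '[{"grip":0.2,"tx":0,"ty":-0.3,"tz":2,"spin":0},{"grip":0.2,"tx":0,"ty":0,"tz":2.5,"spin":0},{"grip":0.2,"tx":0,"ty":0,"tz":1.8,"spin":0},{"grip":0.2,"tx":0,"ty":0,"tz":0,"spin":0},{"grip":-1,"tx":0,"ty":0,"tz":0,"spin":0},{"grip":-1,"tx":0,"ty":0,"tz":0,"spin":0},{"grip":-1,"tx":0,"ty":0,"tz":0,"spin":0},{"grip":-1,"tx":0,"ty":0,"tz":0,"spin":0}]' 20
python3 -m creep '[{"grip":-1,"tx":0,"ty":0,"tz":0,"spin":0},{"grip":-1,"tx":0,"ty":0,"tz":0,"spin":0},{"grip":-1,"tx":0,"ty":0,"tz":0,"spin":0}]'
python3 - <<'E'
from h import *
go([.5976,-.134,.142],1.349)
E
```

```text
clock: 7.77
tool_pos: [0.5982, -0.1349, 0.1441]
eef_rot: [0.108, 0.994, 0.0, 0.001]
contact_force: [0.5, 0.8, 0.3]
opening: 0.32
finger_force: 0.5
clock: 8.02
tool_pos: [0.5983, -0.1347, 0.1439]
eef_rot: [0.108, 0.994, 0.0, 0.001]
contact_force: [1.3, 1.1, 5.8]
opening: 0.263
finger_force: 20.0
TCP [ 0.5983 -0.1347  0.1439] shift cm [0.09 0.05 0.19] spin 0.28738606831383606
```

```bash
python3 -m creep '[{"grip":-1,"tx":0,"ty":0.05,"tz":0,"spin":0},{"grip":-1,"tx":0,"ty":0,"tz":0,"spin":0},{"grip":0.2,"tx":0,"ty":0,"tz":0,"spin":0},{"grip":0.2,"tx":0,"ty":0,"tz":0,"spin":0},{"grip":0.2,"tx":0,"ty":0,"tz":0,"spin":0},{"grip":0.2,"tx":0,"ty":0,"tz":-2.5,"spin":0},{"grip":0.2,"tx":0,"ty":0,"tz":-2.5,"spin":0},{"grip":0.2,"tx":0,"ty":0,"tz":-1,"spin":0}]'
python3 -m creep '[{"grip":-0.1,"tx":0.9,"ty":3.4,"tz":0,"spin":0},{"grip":-0.1,"tx":0.9,"ty":3.4,"tz":0,"spin":0},{"grip":-0.1,"tx":0.9,"ty":3.5,"tz":0,"spin":0},{"grip":-0.1,"tx":0.9,"ty":3.5,"tz":0,"spin":0},{"grip":-0.1,"tx":0.9,"ty":3.5,"tz":0,"spin":0},{"grip":-0.1,"tx":0.9,"ty":3.5,"tz":0,"spin":0},{"grip":-0.1,"tx":0.9,"ty":3.5,"tz":0,"spin":0},{"grip":-0.1,"tx":0.9,"ty":3.5,"tz":0,"spin":0}]'
python3 -m creep '[{"grip":-0.1,"tx":1,"ty":3.8,"tz":0,"spin":0},{"grip":-0.1,"tx":0,"ty":0,"tz":0,"spin":0},{"grip":-0.1,"tx":0,"ty":0,"tz":0,"spin":0},{"grip":-0.1,"tx":0,"ty":0,"tz":0,"spin":0},{"grip":-0.1,"tx":0,"ty":0,"tz":0,"spin":0}]'
python3 - <<'E'
from h import *
import cv2
go([.5843,.1935,.047],1.349)
p,d=optics.snapshot('top');cv2.imwrite('pics/t4.png',cv2.resize(p[190:290,270:390,::-1],None,fx=6,fy=6,interpolation=cv2.INTER_CUBIC))
E
```

```text
clock: 8.68
tool_pos: [0.5984, -0.1348, 0.2051]
eef_rot: [0.108, 0.994, -0.0, 0.002]
contact_force: [0.1, -0.1, 0.1]
opening: 0.599
finger_force: 0.0
clock: 9.35
tool_pos: [0.5861, 0.1538, 0.2021]
eef_rot: [0.108, 0.994, -0.0, -0.0]
contact_force: [0.5, 1.2, -1.0]
opening: 0.449
finger_force: 0.0
clock: 9.77
tool_pos: [0.5854, 0.1892, 0.2022]
eef_rot: [0.11, 0.994, -0.001, -0.0]
contact_force: [-0.3, -0.9, -0.6]
opening: 0.448
finger_force: 0.0
TCP [0.5854 0.1892 0.2022] shift cm [ 0.2   0.43 15.52] spin 0.1257879592825617
```

View pics/t4.png

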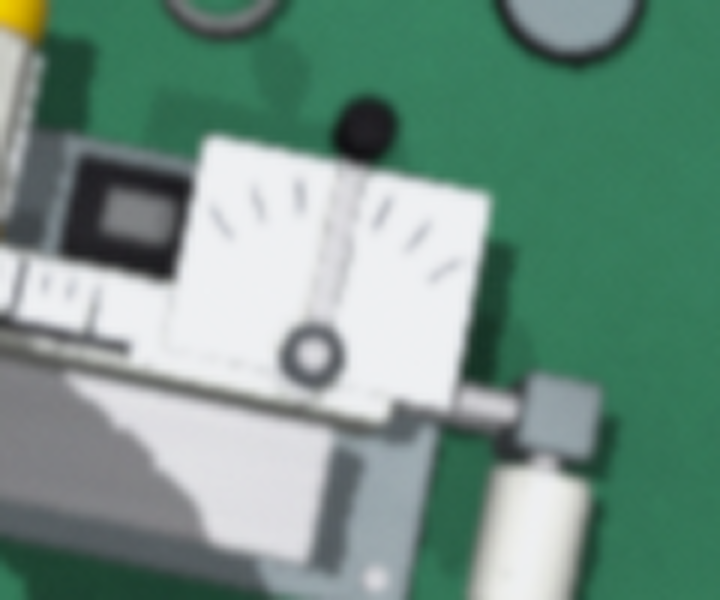

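The knob has moved to (366,129), about −0.23 rad in world terms. That is on the centre line, so I'll go to the handle.

```bash
python3 -m creep '[{"grip":-0.1,"tx":0.2,"ty":0.4,"tz":0,"spin":0},{"grip":-0.1,"tx":0,"ty":0,"tz":3,"spin":0},{"grip":-0.1,"tx":0,"ty":0,"tz":3,"spin":0},{"grip":-0.1,"tx":0,"ty":0,"tz":2.5,"spin":0},{"grip":-0.1,"tx":0,"ty":0,"tz":0,"spin":0},{"grip":-0.1,"tx":0,"ty":0,"tz":0,"spin":0}]'
python3 - <<'E'
from h import *
go([.5843,.1935,.047],1.349)
E
```

```text
clock: 10.32
tool_pos: [0.5835, 0.1951, 0.117]
eef_rot: [0.109, 0.994, -0.001, -0.001]
contact_force: [-0.3, -0.1, -0.2]
opening: 0.451
finger_force: 0.0
TCP [0.5835 0.1951 0.117 ] shift cm [-0.13 -0.13  7.  ] spin 0.22354846807462536
```

```bash
python3 -m creep '[{"grip":-0.1,"tx":-0.1,"ty":-0.15,"tz":1.5,"spin":0},{"grip":-0.1,"tx":0,"ty":0,"tz":1.5,"spin":0},{"grip":-0.1,"tx":0,"ty":0,"tz":1.5,"spin":0},{"grip":-0.1,"tx":0,"ty":0,"tz":1.5,"spin":0},{"grip":-0.1,"tx":0,"ty":0,"tz":1,"spin":0},{"grip":-0.1,"tx":0,"ty":0,"tz":0,"spin":0},{"grip":-0.1,"tx":0,"ty":0,"tz":0,"spin":0}]'
python3 - <<'E'
from h import *
import cv2
go([.5843,.1935,.047],1.349)
p,d=optics.snapshot('scene');cv2.imwrite('pics/s4.png',cv2.resize(p[130:300,200:420,::-1],None,fx=3,fy=3,interpolation=cv2.INTER_CUBIC))
E
```

```text
clock: 10.9
tool_pos: [0.5855, 0.1945, 0.0487]
eef_rot: [0.108, 0.994, 0.0, 0.001]
contact_force: [0.5, -0.1, -0.4]
opening: 0.451
finger_force: 0.0
TCP [0.5855 0.1945 0.0487] shift cm [ 0.09 -0.12  0.17] spin 0.2557393775825574
```

View pics/s4.png

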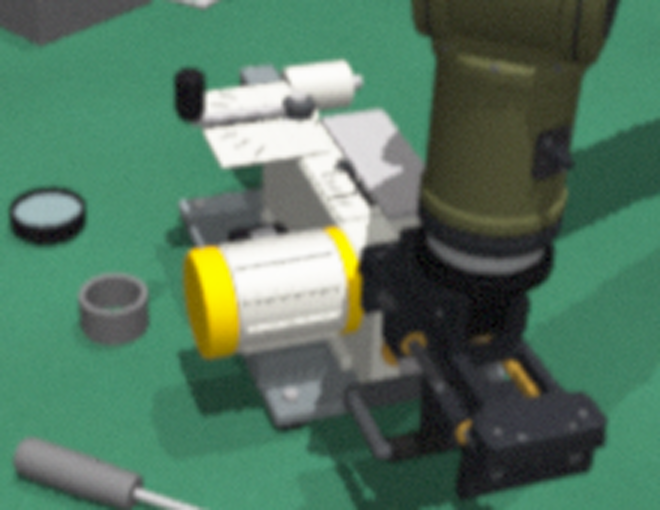

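The bar sits between the fingers, with the motor and casting clear. I'll close on it.

```bash
python3 -m creep '[{"grip":-0.4,"tx":0,"ty":0,"tz":0,"spin":0},{"grip":-0.7,"tx":0,"ty":0,"tz":0,"spin":0},{"grip":-1,"tx":0,"ty":0,"tz":0,"spin":0},{"grip":-1,"tx":0,"ty":0,"tz":0,"spin":0},{"grip":-1,"tx":0,"ty":0,"tz":0,"spin":0},{"grip":-1,"tx":0,"ty":0,"tz":0,"spin":0},{"grip":-1,"tx":0,"ty":0,"tz":0,"spin":0},{"grip":-1,"tx":0,"ty":0,"tz":0,"spin":0}]' 50
python3 - <<'E'
from h import *
t,q=tool();s=np.array([np.sin(.222),np.cos(.222)])
print('rod est',(t[:2]-[.5825,.1857])@s)
go([*(t[:2]+.015*s),t[2]],1.349)
E
```

```text
clock: 11.62
tool_pos: [0.5846, 0.1902, 0.0483]
eef_rot: [0.11, 0.994, -0.003, -0.0]
contact_force: [-1.8, -6.3, 4.2]
opening: 0.165
finger_force: 50.0
rod est 0.004813847830242498
TCP [0.5846 0.1902 0.0483] shift cm [-0.    1.5  -0.01] spin 0.13347901751052405
```

```bash
cat > rod.py <<'E'
from h import *
import cv2
a=cv2.imread('pics/top0.png');p,_=optics.snapshot('top');b=p[:,:,::-1].copy();cv2.imwrite('pics/now.png',b)
up=lambda i,k:cv2.resize(i,None,fx=k,fy=k,interpolation=cv2.INTER_CUBIC)
K=8
T=up(a[258:302,345:373],K);S=up(b[248:312,325:385],K)   # idler roller
m=cv2.matchTemplate(S,T,cv2.TM_CCOEFF_NORMED);_,s,_,l=cv2.minMaxLoc(m)
du,dv=l[0]/K-20,l[1]/K-10
u,v=357,280;d=w('top',u+du,v+dv,.06)-w('top',u,v,.06)
print('roller score',round(s,3),'px',du,dv,'mm',(d*1000).round(1),'rod mm',round(1000*d[:2]@[np.sin(.222),np.cos(.222)],2))
t,_=tool();st=r.get_state();print('rod by tool mm',round(1000*(t[:2]-[.5825,.1857])@[np.sin(.222),np.cos(.222)],1),'F',np.round(st['contact_force'],1),st['clock'])
E
python3 rod.py
python3 -m creep '[{"grip":-1,"tx":0,"ty":0.4,"tz":0,"spin":0},{"grip":-1,"tx":0,"ty":0.4,"tz":0,"spin":0},{"grip":-1,"tx":0,"ty":0.4,"tz":0,"spin":0},{"grip":-1,"tx":0,"ty":0.4,"tz":0,"spin":0},{"grip":-1,"tx":0,"ty":0.4,"tz":0,"spin":0},{"grip":-1,"tx":0,"ty":0,"tz":0,"spin":0},{"grip":-1,"tx":0,"ty":0,"tz":0,"spin":0},{"grip":-1,"tx":0,"ty":0,"tz":0,"spin":0}]'
python3 rod.py
```

```text
roller score 0.999 px -1.0 -0.125 mm [0.3 2.4 0. ] rod mm 2.4
rod by tool mm 4.8 F [-2.  -5.7  4.6] 11.6667
clock: 12.33
tool_pos: [0.5884, 0.2071, 0.0483]
eef_rot: [0.11, 0.994, -0.005, -0.001]
contact_force: [-3.2, -10.2, 8.1]
opening: 0.161
finger_force: 50.0
roller score 0.961 px -8.125 -1.75 mm [ 4.4 19.4  0. ] rod mm 19.86
rod by tool mm 22.2 F [-3.  -9.4  7.7] 12.3833
```

```bash
python3 -m creep '[{"grip":-1,"tx":0,"ty":0.3,"tz":0,"spin":0},{"grip":-1,"tx":0,"ty":0.3,"tz":0,"spin":0},{"grip":-1,"tx":0,"ty":0.3,"tz":0,"spin":0},{"grip":-1,"tx":0,"ty":0.25,"tz":0,"spin":0},{"grip":-1,"tx":0,"ty":0,"tz":0,"spin":0},{"grip":-1,"tx":0,"ty":0,"tz":0,"spin":0},{"grip":-1,"tx":0,"ty":0,"tz":0,"spin":0},{"grip":-1,"tx":0,"ty":0,"tz":0,"spin":0}]'
python3 rod.py
python3 - <<'E'
import cv2,numpy as np
# dark tip profile along scale: pointer row band just beside the slot, and line, before/after, 1D along the slot direction
a=cv2.imread('pics/top0.png',0).astype(np.float32);b=cv2.imread('pics/now.png',0).astype(np.float32)
e=np.array([-50,-13.]);e/=np.linalg.norm(e);n=np.array([e[1],-e[0]])
n=n if n[1]<0 else -n
P0=np.array([286,241.])
for off in (0,2,4,6):
  for nm,i in(('a',a),('b',b)):
    s=np.arange(-4,20.5,1);pt=P0+s[:,None]*e+off*n
    print(off,nm,cv2.remap(i,pt[:,0].astype(np.float32)[None],pt[:,1].astype(np.float32)[None],cv2.INTER_LINEAR)[0].astype(int))
E
```

```text
clock: 13.05
tool_pos: [0.5906, 0.2167, 0.0483]
eef_rot: [0.11, 0.994, -0.006, -0.001]
contact_force: [-3.3, -12.1, 9.2]
opening: 0.162
finger_force: 50.0
roller score 0.914 px -12.25 -2.5 mm [ 6.3 29.2  0. ] rod mm 29.89
rod by tool mm 32.0 F [ -3.5 -12.2   8.8] 13.1
0 a [230 229 229 220 190 174 205 224 224 214 218 226 226 216 216 223 214 175
 158 188 218 219 211 214 226]
0 b [238 238 238 236 231 225 232 236 234 226 230 235 235 229 228 233 226 189
 172 202 229 230 224 226 234]
2 a [230 230 229 223 205 195 208 222 215 198 202 220 220 203 196 214 215 181
 151 187 218 215 198 209 224]
2 b [238 238 238 234 220 211 222 232 226 212 215 231 231 217 209 228 227 196
 164 201 230 228 212 222 234]
4 a [229 229 228 227 219 209 217 225 220 208 209 217 219 211 207 212 209 181
 161 179 207 213 209 210 217]
4 b [237 237 236 236 230 224 229 233 231 223 224 229 231 225 221 225 223 194
 174 193 220 225 223 224 229]
6 a [185 186 185 183 180 175 170 169 170 166 156 150 153 160 161 157 152 146
 134 128 131 137 141 139 136]
6 b [198 200 198 197 194 190 183 182 182 179 169 163 165 173 174 170 165 159
 146 140 142 150 153 150 148]
```

```bash
python3 - <<'E'
import cv2,numpy as np
a=cv2.imread('pics/top0.png',0).astype(np.float32);b=cv2.imread('pics/now.png',0).astype(np.float32)
e=np.array([-50,-13.]);e/=np.linalg.norm(e);n=np.array([-e[1],e[0]]);n=n if n[1]<0 else -n
s=np.arange(-4,20.1,.5)
f=lambda i,o:cv2.remap(i,*[((np.array([286,241.])+s[:,None]*e+o*n)[:,k]).astype(np.float32)[None] for k in(0,1)],cv2.INTER_CUBIC)[0]
for o in(-2,-1,0,1):
  d=f(b,o)-f(a,o);d-=np.median(d)
  c=lambda w,m:round(float((w*s*m).sum()/(w*m).sum()),2)
  up,dn=np.clip(d-4,0,None),np.clip(-d-4,0,None)
  print(o,'left',c(up,s<6) if up[s<6].sum() else None,up.max().round(),'came',c(dn,s>6) if dn[s>6].sum() else None,dn.max().round())
la=255-f(a,2)
g=lambda lo,hi:round(float((np.clip(la-70,0,None)*s)[(s>lo)&(s<hi)].sum()/np.clip(la-70,0,None)[(s>lo)&(s<hi)].sum()),2)
print('line a',g(12,16))
E
```

```text
-2 left 0.79 55.0 came 12.81 3.0
-1 left 0.77 48.0 came None 0.0
0 left 0.76 36.0 came 15.88 0.0
1 left 0.66 12.0 came 11.74 1.0
line a 13.91
```

The pointer has left its home mark and now merges with the long line, about 0.4 mm short. One small nudge, then a check that it is steady.

```bash
python3 -m creep '[{"grip":-1,"tx":0,"ty":0.05,"tz":0,"spin":0},{"grip":-1,"tx":0,"ty":0,"tz":0,"spin":0},{"grip":-1,"tx":0,"ty":0,"tz":0,"spin":0},{"grip":-1,"tx":0,"ty":0,"tz":0,"spin":0},{"grip":-1,"tx":0,"ty":0,"tz":0,"spin":0},{"grip":-1,"tx":0,"ty":0,"tz":0,"spin":0}]'
python3 rod.py
python3 -m creep '[{"grip":-1,"tx":0,"ty":0,"tz":0,"spin":0},{"grip":-1,"tx":0,"ty":0,"tz":0,"spin":0},{"grip":-1,"tx":0,"ty":0,"tz":0,"spin":0},{"grip":-1,"tx":0,"ty":0,"tz":0,"spin":0},{"grip":-1,"tx":0,"ty":0,"tz":0,"spin":0},{"grip":-1,"tx":0,"ty":0,"tz":0,"spin":0},{"grip":-1,"tx":0,"ty":0,"tz":0,"spin":0},{"grip":-1,"tx":0,"ty":0,"tz":0,"spin":0}]'
python3 rod.py
```

```text
clock: 13.6
tool_pos: [0.5906, 0.2168, 0.0483]
eef_rot: [0.111, 0.994, -0.007, -0.001]
contact_force: [-4.0, -12.2, 11.1]
opening: 0.158
finger_force: 50.0
roller score 0.913 px -12.375 -2.5 mm [ 6.3 29.5  0. ] rod mm 30.19
rod by tool mm 32.1 F [ -3.7 -11.8   9.7] 13.65
clock: 14.32
tool_pos: [0.5906, 0.2168, 0.0483]
eef_rot: [0.111, 0.994, -0.007, -0.001]
contact_force: [-3.7, -12.6, 10.4]
opening: 0.16
finger_force: 50.0
roller score 0.913 px -12.375 -2.5 mm [ 6.3 29.5  0. ] rod mm 30.19
rod by tool mm 32.1 F [ -3.3 -12.6   9.4] 14.3667
```

```bash
python3 -c "
from plant import workorder
print(workorder.finish_job())"
```

```text
the job is handed in; nothing more can be done
None
```

I've handed the job in at about 14 s: the tracking lever is on its centre line to within about 0.01 rad by the camera, and the gripper is still holding the tension handle with the pointer steady at the belt-change line (rod drawn about 30 mm); I did not go near the collar, loupe or screwdriver.

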